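# Line up the height posts on the optical rail for a focus check

## Robot

A 7-joint arm with a two-finger parallel gripper is mounted at the origin on the work surface. World frame = base frame: x ahead of the robot, y to its left, z up, the work surface at z = 0. Lengths are in m, angles in degrees, forces in N, time in s.
With the tool pointing down it reaches from about 0.425 to 0.875 m from the base axis. Payload 4.7 kg.
Tool frame: the origin (TCP) lies midway between the tips of the shut fingers; the grasp point (between the pads) lies 19 mm behind it; z points along the fingers, y is the line along which they close (so a half turn about z gives the same grasp; the last joint's range is limited). The gripper opens to 87 mm and grips with 3 to 60 N. Pads are 19 mm wide; open, the fingers measure 117 mm over their backs; the gripper's body (75 mm by 190 mm) begins 51 mm behind the grasp point.
Start: joints at [0.808, 18.392, -4.016, 83.108, 1.295, 78.541, -3.26], TCP at [0.65, -0, 0.223] pointing down, gripper open.
Joint ranges: [-163.93, 163.93], [-17.29, 119.83], [-79.2, 71.16], [3.27, 140.29], [-89.18, 269.18], [5.43, 117.66], [-154.24, 154.24]. Speed limits (degrees/s): [147.25, 147.25, 180, 180, 180, 180, 180].

## Interface

Orientations are given as [roll, pitch, yaw] about the fixed x, y, z axes, in that order (R = Rz(yaw) Ry(pitch) Rx(roll)).
In Python, from cell import env, viewer, boxes_of, masks_of gives the robot as it stands. The module is installed in compiled form; this text tells all that it offers.
- The arm moves only by the tool apply_moves, never from a script. Its argument "moves" is a list of rows, each a list of 7 numbers: the shift along the tool's x, y, z scaled (see below), then the turn, a rotation vector about the tool's x, y, z scaled (see below), then the opening, from 0 (shut) to 1 (fully open). A call has 1 to 20 rows; each row is the pose to reach, as a shift and turn from the pose commanded when the call began, along the tool's axes at that moment; what a row does not reach only later rows make up. The controller multiplies each number of a shift by 0.2 m and each number of a turn by 1.5 rad. A row lasts 1/10 s, in which the tool goes at most 50 mm and 8.59 degrees, less where a joint would pass 70% of its speed; a pose out of reach is approached as far as the arm can. A call with a number of a shift or a turn outside -1 to 1 is refused whole. A call with a gripper value outside its range is refused whole. The fingers move at their own pace and stop on an object; "grip_force" is the grip in N (left out, the last holds). Time passes only in rows, so rows that repeat a pose let the fingers close. It gives the time, the measured TCP pose, the force, the opening and the grip force at its end, in the units of the state.
- env.get_obs(): the state, without advancing time (a new reading comes with each control period).
- viewer.read_camera(name): name is "scene" or "side" or "wrist"; returns the picture (480x640x3 uint8, red, green, blue); there is no depth.
- viewer.get_calibration(name): a dict with "fov_y" (degrees; the focal length in pixels is half the picture's height over the tangent of half this angle, whatever the lens; pixels are square), "cx", "cy" (the principal point, pixels), "position" and "orientation" of the camera in the world. Camera axes: x right, y up, looking along -z (the intrinsics and any distortion apply to the point x, -y, -z); pixel columns grow to the right and rows downward; lengths in m; the calibration is good to about 2 mm. A picture is of the moment at which its call begins: read the wrist's pose just before it. get_calibration takes no time and is no camera call; for the wrist camera it gives the pose at the moment of the call.
- env.sign_off(): hands the job in; it is judged then, once.
Trained networks look in the newest picture that a camera, given by its name, has taken for a name from the list of things; names that differ only in an ending like _2 or _b are one class to them, and where a whole thing is asked for, a point or a joint stands for the part that bears it (a point fixed in the world has none). Each returns a list of dicts, best first, with "conf" (0 to 1); they miss things now and then, are a little off and sometimes report something else, mostly with a low value. They report only what shows in the picture. A call takes as long as a camera call. They do not tell look-alikes from the thing itself.
- boxes_of(camera, target): "location" ([column, row] in pixels, amid what is visible of it).
- masks_of(camera, target): "pixels" (480x640 bool, what is visible of it) and "location" ([column, row] in pixels, amid what is visible of it).
The state is a dict: "time_s": time; "qpos": joint angles; "joint_velocities": joint speeds; "effort": joint torques, N m; "tool_pos": TCP position; "tool_rot": TCP orientation; "force": force on the tool from outside, world axes, zero at the start; "wrist_torque": the same for the moment, N m; "grip_width": finger opening in m; "grasp_force": force on a finger pad.
Only numpy, scipy, OpenCV 4.12 (cv2) and the standard library are available. Lean on these libraries where they do the work, as an engineer would, in place of code of your own. Each camera call takes 0.05 s, during which the arm holds its last target. There are 200 camera calls.

## Task

Set up the focus check on the optical rail: stand the four steel height posts on the four round platforms, one to a platform, rising in height away from the camera head, with the shortest on the platform next to the camera and the tallest on the one next to the backlight, so that the camera sees every target over the one before it. Each post must stand upright with its whole foot on the platform; do not tip any post over on the way and do not bump the camera head.

Things in the scene. Friction and masses are not known exactly. Their poses are not given: they have to be found in the camera images.
- post_40_mid (a point): Height post, 40 mm tall overall: a loose upright pillar of bare steel, stem 25 mm in diameter, on a round foot 32 mm in diameter and 5 mm thick, white target with a black cross on its flat top, one black ring round the stem just under the top. Mass about 184 g, give or take a quarter. The point lies on its axis half-way up, 20 mm above its underside; z is up along its axis. It starts standing on the table.
- post_55_mid (a point): Height post, 55 mm tall overall: a loose upright pillar of bare steel, stem 25 mm in diameter, on a round foot 32 mm in diameter and 5 mm thick, white target with a black cross on its flat top, two black rings round the stem just under the top. Mass about 242 g, give or take a quarter. The point lies on its axis half-way up, 27.5 mm above its underside; z is up along its axis. It starts standing on the table.
- post_70_mid (a point): Height post, 70 mm tall overall: a loose upright pillar of bare steel, stem 25 mm in diameter, on a round foot 32 mm in diameter and 5 mm thick, white target with a black cross on its flat top, three black rings round the stem just under the top. Mass about 300 g, give or take a quarter. The point lies on its axis half-way up, 35 mm above its underside; z is up along its axis. It starts standing on the table.
- post_85_mid (a point): Height post, 85 mm tall overall: a loose upright pillar of bare steel, stem 25 mm in diameter, on a round foot 32 mm in diameter and 5 mm thick, white target with a black cross on its flat top, four black rings round the stem just under the top. Mass about 357 g, give or take a quarter. The point lies on its axis half-way up, 42.5 mm above its underside; z is up along its axis. It starts standing on the table.
- platform_1 (a point): Round flat aluminium platform on a black rail carrier, first from the left (+y) end of the row of four. Fixed. Disc 56 mm in diameter, 6 mm thick, no rim; the point is the centre of its upper face, 48 mm above the table; z up, y along the rail to its left end, x across it, away from the robot. Neighbours' centres are 75 to 115 mm apart. The carrier below is 58 mm across the rail by 44 mm.
- platform_2 (a point): Round flat aluminium platform on a black rail carrier, second from the left (+y) end of the row of four. Fixed. Disc 56 mm in diameter, 6 mm thick, no rim; the point is the centre of its upper face, 48 mm above the table; z up, y along the rail to its left end, x across it, away from the robot. Neighbours' centres are 75 to 115 mm apart. The carrier below is 58 mm across the rail by 44 mm.
- platform_3 (a point): Round flat aluminium platform on a black rail carrier, third from the left (+y) end of the row of four. Fixed. Disc 56 mm in diameter, 6 mm thick, no rim; the point is the centre of its upper face, 48 mm above the table; z up, y along the rail to its left end, x across it, away from the robot. Neighbours' centres are 75 to 115 mm apart. The carrier below is 58 mm across the rail by 44 mm.
- platform_4 (a point): Round flat aluminium platform on a black rail carrier, last, at the right (-y) end of the row of four. Fixed. Disc 56 mm in diameter, 6 mm thick, no rim; the point is the centre of its upper face, 48 mm above the table; z up, y along the rail to its left end, x across it, away from the robot. Neighbours' centres are 75 to 115 mm apart. The carrier below is 58 mm across the rail by 44 mm.
- camera_cube (a point): Camera head, fixed on the rail beyond either end of the row (left or right): black 42 mm cube with round ports, upright tube and grey camera on top, 216 mm tall. The point is the cube's centre, 105 mm above the table; y along the rail, as for the platforms. Beyond the row's other end, as far out, a fixed white backlight panel 80 mm wide, top 152 mm above the table.
Things that resemble listed ones, but are neither listed nor needed, are in the scene too. Leave any brown, purple or yellow look-alike of the part that bears post_70_mid alone.

How it is judged (in metres and radians):
At the end, for the whole second after the job is handed in: All four posts stand upright (within 0.1 rad), released and at rest, each with its axis within 12 mm of its platform's centre (whole foot on the disc) and its foot on the face (within 4 mm), rising in height along the rail: 40, 55, 70, 85 mm, the 40 mm post nearest the camera head (((y of camera_cube in the frame of platform_1 above 0 m and horizontal distance between post_40_mid and platform_1 below 0.012 m and z of post_40_mid in the frame of platform_1 between 0.016 and 0.024 m and horizontal distance between post_55_mid and platform_2 below 0.012 m and z of post_55_mid in the frame of platform_2 between 0.0235 and 0.0315 m and horizontal distance between post_70_mid and platform_3 below 0.012 m and z of post_70_mid in the frame of platform_3 between 0.031 and 0.039 m and horizontal distance between post_85_mid and platform_4 below 0.012 m and z of post_85_mid in the frame of platform_4 between 0.0385 and 0.0465 m) or (not (y of camera_cube in the frame of platform_1 above 0 m) and horizontal distance between post_40_mid and platform_4 below 0.012 m and z of post_40_mid in the frame of platform_4 between 0.016 and 0.024 m and horizontal distance between post_55_mid and platform_3 below 0.012 m and z of post_55_mid in the frame of platform_3 between 0.0235 and 0.0315 m and horizontal distance between post_70_mid and platform_2 below 0.012 m and z of post_70_mid in the frame of platform_2 between 0.031 and 0.039 m and horizontal distance between post_85_mid and platform_1 below 0.012 m and z of post_85_mid in the frame of platform_1 between 0.0385 and 0.0465 m)) and angle between each of post_40_mid, post_55_mid, post_70_mid, post_85_mid's own z axis and vertical below 0.1 rad and linear speed of each of post_40, post_55, post_70, post_85 below 0.02 m/s); the robot touches nothing.
It fails at once if a height post is tipped over (leans more than 0.7 rad) (angle between any of post_40_mid, post_55_mid, post_70_mid, post_85_mid's own z axis and vertical above 0.7 rad).
It fails at once if the camera head is bumped (more than 5 N) (contact force between camera_head and anything else above 5 N).
It also fails if it takes over 120 s, if anything falls off the work surface, if the arm or the gripper's body presses on something with over 40 N, if the wrist force passes 120 N, or if a joint passes its speed limit or range.

## Working session

There is one attempt and no reset: what is moved stays moved. The work goes in short steps, Python scripts to look and compute and a tool call to move; the robot and the scene stay as the last step left them, time stands still between calls to the robot, and variables do not carry over. Pictures are saved under pics/ and viewed, at most 14 in all, crops included, and the job is handed in when it is done.

Besides the shell and the picture viewer there is one more tool, called as name(argument=value, ...) on one line, values as JSON. apply_moves: Moves the arm, as the interface text tells. Shifts and turns lie within -1 to 1; 1 stands for 0.2 m of shift or 1.5 rad of turn. Its arguments: {"type":"object","properties":{"moves":{"type":"array","items":{"type":"array","items":{"type":"number","minimum":-1,"maximum":1}}},"grip_force":{"type":"number"}},"required":["moves"]}

```bash
mkdir -p pics; python3 - <<'E'
from cell import env, viewer, boxes_of, masks_of
import cv2
o=env.get_obs();print(o['time_s'],o['tool_pos'],o['tool_rot'],o['grip_width'])
for c in ["scene","side","wrist"]:
    im=viewer.read_camera(c);cv2.imwrite(f"pics/{c}0.png",im[...,::-1])
    print(c,viewer.get_calibration(c))
    for n in ["post_40_mid","post_55_mid","post_70_mid","post_85_mid","platform_1","camera_cube"]:
        print(n,[(b['location'],round(b['conf'],2)) for b in boxes_of(c,n)])
E
```

```text
0.0 [ 6.49447745e-01 -2.05023952e-06  2.21459347e-01] [-1.79890800e+02  2.81207645e-03  9.00042475e+01] 0.08693180751790841
scene {'fov_y': 47.016683748141155, 'cx': 315.2395248403058, 'cy': 234.38442189714954, 'position': array([ 1.34555174, -0.40559813,  0.84287927]), 'orientation': array([50.77771893, -0.69090754, 65.22520697])}
post_40_mid [([270.6, 250.2], 0.7)]
post_55_mid [([343.0, 233.8], 0.59)]
post_70_mid [([168.8, 296.7], 0.95), ([213.3, 236.6], 0.87), ([203.4, 263.5], 0.74), ([214.5, 290.5], 0.71), ([260.6, 276.8], 0.62)]
post_85_mid [([376.0, 281.4], 0.21)]
platform_1 [([414.2, 265.2], 0.96), ([341.0, 297.8], 0.85), ([373.1, 278.7], 0.8), ([301.9, 317.0], 0.63), ([270.9, 249.6], 0.4)]
camera_cube [([271.3, 247.4], 0.2)]
side {'fov_y': 53.517974780642675, 'cx': 316.95709404618236, 'cy': 238.16657210099987, 'position': array([0.48252611, 0.53442604, 0.66085258]), 'orientation': array([  43.79873249,   -1.23967704, -171.49924584])}
post_40_mid [([387.1, 240.3], 0.65)]
post_55_mid [([369.8, 320.0], 0.64)]
post_70_mid [([422.2, 201.9], 0.77), ([361.3, 154.9], 0.73), ([339.0, 212.6], 0.72), ([387.5, 183.4], 0.64), ([351.1, 183.3], 0.56)]
post_85_mid [([404.7, 420.6], 0.88)]
platform_1 [([268.8, 214.3], 0.89), ([255.9, 292.0], 0.83), ([250.3, 343.6], 0.79), ([261.4, 246.7], 0.77)]
camera_cube [([270.1, 161.1], 0.59)]
wrist {'fov_y': 65.1271048166791, 'cx': 319.7640132868819, 'cy': 239.45149467270912, 'position': array([0.65069103, 0.06955741, 0.38535202]), 'orientation': array([-1.51315177e+01, -3.55668978e-02, -1.47133139e-02])}
post_40_mid [([126.8, 279.5], 0.57)]
post_55_mid [([100.8, 116.1], 0.85)]
post_70_mid [([206.7, 351.8], 0.51)]
post_85_mid []
platform_1 [([329.2, 306.1], 0.93), ([319.0, 238.8], 0.84), ([293.1, 23.9], 0.83), ([306.3, 137.3], 0.6)]
camera_cube []
```

View pics/scene0.png

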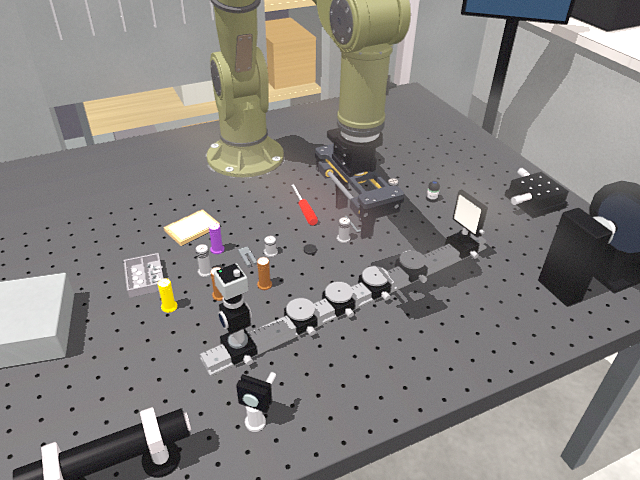

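View pics/side0.png

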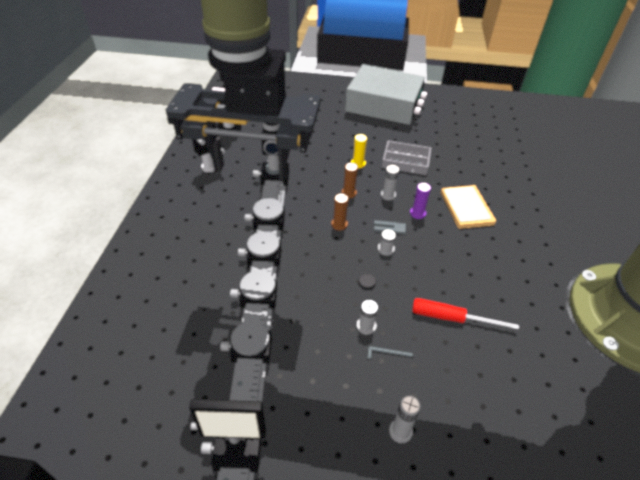

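View pics/wrist0.png

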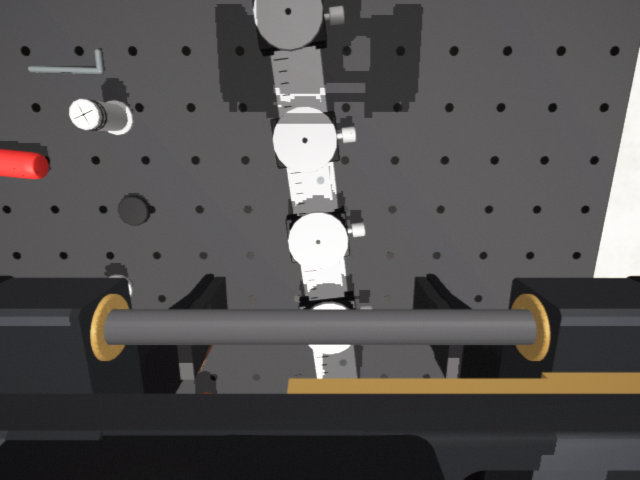

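The camera head is at the -y end (scene 235,310; side 270,150), and the backlight at the +y end (scene 468,215; side 228,420). That means 40→platform_4, 55→platform_3, 70→platform_2, 85→platform_1.

Candidates for the 70 mm post, by side pixels: steel (391,183), brown (350,180) and (340,212), yellow (360,152), purple (421,201). Only (391,183) is bare steel. I'll localise everything and check it in an enlarged crop.

```bash
cat > h.py <<'E'
import numpy as np, cv2
from scipy.spatial.transform import Rotation as R
from cell import env, viewer, boxes_of, masks_of
def ray(cal,uv):
    f=240/np.tan(np.radians(cal['fov_y'])/2)
    d=np.array([(uv[0]-cal['cx'])/f,-(uv[1]-cal['cy'])/f,-1.])
    return np.array(cal['position']),R.from_euler('xyz',cal['orientation'],degrees=True).apply(d)
def onz(cal,uv,z):
    p,d=ray(cal,uv); return p+d*(z-p[2])/d[2]
def proj(cal,X):
    f=240/np.tan(np.radians(cal['fov_y'])/2)
    c=R.from_euler('xyz',cal['orientation'],degrees=True).inv().apply(np.array(X)-cal['position'])
    return np.array([cal['cx']-f*c[0]/c[2],cal['cy']+f*c[1]/c[2]])
E
python3 - <<'E'
from h import *
np.set_printoptions(precision=4,suppress=True)
H=dict(post_40_mid=.02,post_55_mid=.0275,post_70_mid=.035,post_85_mid=.0425,platform_1=.046)
ims=[]
for c in ["scene","side","wrist"]:
    im=viewer.read_camera(c); cal=viewer.get_calibration(c)
    for n,z in H.items():
        for m in masks_of(c,n):
            if m['conf']<.3: continue
            v,u=np.nonzero(m['pixels']); 
            loc=cv2.minAreaRect(np.c_[u,v].astype(np.float32))[0]
            print(c,n,round(m['conf'],2),np.round(loc),len(u),onz(cal,loc,z)[:2])
    if c=="scene": ims.append(cv2.resize(im[165:325,145:465],(800,400),interpolation=cv2.INTER_CUBIC)[:, :])
    if c=="side": s=im
a=cv2.resize(s[140:270,330:450],(277,300),interpolation=cv2.INTER_CUBIC); b=cv2.resize(s[280:450,330:450],(212,300),interpolation=cv2.INTER_CUBIC)
sc=viewer.read_camera("scene");a2=cv2.resize(sc[215:315,150:290],(420,300),interpolation=cv2.INTER_CUBIC); b2=cv2.resize(sc[170:250,320:450],(488,300),interpolation=cv2.INTER_CUBIC)
out=np.zeros((600,800,3),np.uint8); out[:300,:277]=a; out[:300,280:492]=b; out[300:,:420]=a2; out[300:,422:]=b2[:,:378]
cv2.imwrite("pics/crop1.png",out[...,::-1])
E
```

```text
scene post_40_mid 0.69 [374. 282.] 796 [0.6327 0.0725]
scene post_40_mid 0.63 [270. 246.] 267 [ 0.4293 -0.085 ]
scene post_55_mid 0.72 [344. 230.] 231 [0.4531 0.0907]
scene post_70_mid 0.82 [264. 274.] 408 [ 0.5262 -0.1367]
scene post_70_mid 0.75 [204. 261.] 393 [ 0.4355 -0.2424]
scene post_70_mid 0.72 [216. 238.] 366 [ 0.3692 -0.195 ]
scene post_70_mid 0.69 [168. 295.] 448 [ 0.5069 -0.3381]
scene post_70_mid 0.45 [216. 284.] 104 [ 0.5154 -0.2396]
scene post_85_mid 0.5 [392. 182.] 61 [0.3449 0.2885]
scene platform_1 0.91 [303. 316.] 873 [ 0.6804 -0.114 ]
scene platform_1 0.79 [378. 283.] 714 [0.6602 0.0638]
scene platform_1 0.77 [415. 266.] 679 [0.6474 0.162 ]
scene platform_1 0.55 [342. 299.] 767 [ 0.67   -0.0251]
side post_40_mid 0.6 [386. 242.] 283 [ 0.4323 -0.0862]
side post_70_mid 0.98 [339. 212.] 450 [ 0.5264 -0.1389]
side post_70_mid 0.81 [390. 183.] 445 [ 0.4333 -0.2438]
side post_70_mid 0.78 [348. 181.] 364 [ 0.5178 -0.2339]
side post_70_mid 0.76 [419. 201.] 441 [ 0.3725 -0.1969]
side post_70_mid 0.61 [253. 289.] 1276 [0.6452 0.0721]
side post_70_mid 0.56 [359. 151.] 352 [ 0.5063 -0.3419]
side post_85_mid 0.59 [404. 419.] 922 [0.3946 0.2547]
side platform_1 0.96 [246. 342.] 1459 [0.6292 0.1762]
side platform_1 0.77 [259. 249.] 1017 [ 0.6525 -0.0089]
side platform_1 0.67 [264. 214.] 891 [ 0.6644 -0.0947]
side platform_1 0.56 [254. 289.] 1172 [0.6408 0.0793]
wrist post_40_mid 0.64 [122. 281.] 93 [ 0.4453 -0.0742]
wrist post_55_mid 0.74 [101. 115.] 1765 [0.453  0.0894]
wrist post_55_mid 0.4 [124. 282.] 88 [ 0.4512 -0.0723]
wrist platform_1 0.89 [298.  28.] 3863 [0.6328 0.156 ]
wrist platform_1 0.88 [326. 239.] 3368 [ 0.657  -0.0215]
wrist platform_1 0.73 [335. 322.] 1006 [ 0.6662 -0.1077]
wrist platform_1 0.7 [314. 138.] 3915 [0.6455 0.0694]
```

View pics/crop1.png

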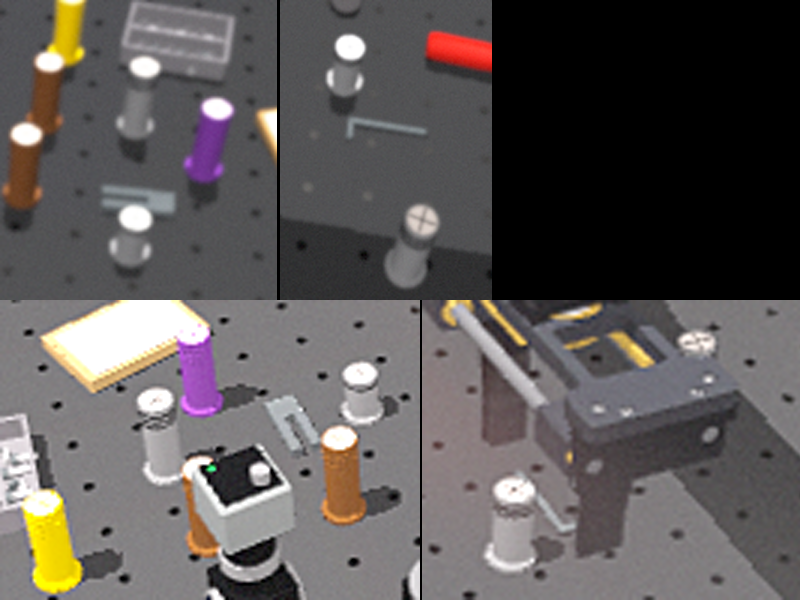

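The crop shows four bare steel posts: 40 (one ring), 55 (two), 70 (three, beside the purple one) and 85 (alone at the +y side). The other tall ones are brown, yellow or purple and stay untouched. Next come the platform dots and camera head, and then the first move, above the 40 mm post.

```bash
python3 - <<'E'
from h import *
np.set_printoptions(precision=4,suppress=True)
w=viewer.get_calibration("wrist");s=viewer.get_calibration("scene");d=viewer.get_calibration("side")
for p in [(288,11),(305,140),(318,241)]: print('dot',onz(w,p,.048))
for p in [(414,258),(375.5,275),(339.5,291),(300.5,309)]: print('scene disc',onz(s,p,.048))
for p in [(250,335),(257,284),(263,243),(268,209)]: print('side disc',onz(d,p,.048))
print('cube',onz(s,(236,319),.105),'cam top',onz(s,(231,274),.216), onz(s,(215,274),.216))
print('panel',onz(d,(228,405),.152),onz(s,(468,195),.152))
cur=env.get_obs()['tool_pos']
yaw=np.radians(97)
B=np.array([[np.cos(yaw),np.sin(yaw),0],[np.sin(yaw),-np.cos(yaw),0],[0,0,-1]])
print('to above40',(B@(np.array([.431,-.086,.16])-cur))/.2)
E
```

```text
dot [0.6255 0.1673 0.048 ]
dot [0.6381 0.0677 0.048 ]
dot [ 0.6492 -0.0232  0.048 ]
scene disc [0.626  0.1733 0.048 ]
scene disc [0.6386 0.0702 0.048 ]
scene disc [ 0.6499 -0.0198  0.048 ]
scene disc [ 0.6629 -0.1117  0.048 ]
side disc [0.625  0.1653 0.048 ]
side disc [0.6373 0.0698 0.048 ]
side disc [ 0.6483 -0.0212  0.048 ]
side disc [ 0.6588 -0.1088  0.048 ]
cube [ 0.6871 -0.247   0.105 ] cam top [ 0.6887 -0.247   0.216 ] [ 0.678 -0.271  0.216]
panel [0.6029 0.3191 0.152 ] [0.5923 0.3185 0.152 ]
to above40 [-0.2932 -1.1394  0.3129]
```

Estimates agree across views: P1 (.6255,.168), P2 (.638,.069), P3 (.649,-.0215), P4 (.661,-.110). The camera head is 137 mm beyond P4, so there is clearance. Moving to above the 40 mm post.

apply_moves(moves=[[-0.2,-0.5,0.15,0,0,-0.04,0.65],[-0.43,-1,0.3,0,0,-0.0815,0.65],[-0.43,-1,0.3,0,0,-0.0815,0.65],[-0.43,-1,0.3,0,0,-0.0815,0.65],[-0.43,-1,0.3,0,0,-0.0815,0.65],[-0.43,-1,0.3,0,0,-0.0815,0.65],[-0.43,-1,0.3,0,0,-0.0815,0.65],[-0.43,-1,0.3,0,0,-0.0815,0.65],[-0.43,-1,0.3,0,0,-0.0815,0.65]], grip_force=30)

```text
time_s: 2.9
tool_pos: [0.4513, -0.0854, 0.163]
tool_rot: [179.9, 0.0, 97.1]
force: [-0.5, 0.2, 0.1]
grip_width: 0.0568
grasp_force: 0.0
```

```bash
cat > go.py <<'E'
import sys
from h import *
np.set_printoptions(precision=4,suppress=True)
o=env.get_obs(); cur=o['tool_pos']; M=R.from_euler('xyz',o['tool_rot'],degrees=True).as_matrix()
print(o['time_s'],cur,o['tool_rot'],o['grip_width'])
for a in sys.argv[1:]:
    t=np.array([float(v) for v in a.split(',')]); print(a,M.T@(t-cur)/.2)
E
python3 go.py .431,-.086,.16 .431,-.086,.009; python3 - <<'E'
from h import *
for c in ["side","scene","wrist"]:
    im=viewer.read_camera(c);cal=viewer.get_calibration(c);cv2.imwrite(f"pics/{c}1.png",im[...,::-1])
    for n,z in [("post_85_mid",.0425),("post_40_mid",.02),("post_70_mid",.035),("post_55_mid",.0275)]:
        for m in masks_of(c,n):
            v,u=np.nonzero(m['pixels']); loc=cv2.minAreaRect(np.c_[u,v].astype(np.float32))[0]
            if m['conf']>.3: print(c,n,round(m['conf'],2),np.round(loc),np.round(onz(cal,loc,z)[:2],4))
E
```

```text
2.9 [ 0.4513 -0.0854  0.163 ] [179.942    0.0089  97.0923] 0.05676897245769925
.431,-.086,.16 [ 0.0093 -0.1011  0.0148]
.431,-.086,.009 [ 0.0094 -0.1019  0.7698]
side post_85_mid 0.58 [405. 419.] [0.3929 0.2547]
side post_70_mid 0.96 [349. 180.] [ 0.5179 -0.2358]
side post_70_mid 0.79 [420. 201.] [ 0.3721 -0.1962]
side post_70_mid 0.65 [389. 183.] [ 0.4346 -0.2427]
side post_70_mid 0.63 [339. 212.] [ 0.5263 -0.1376]
side post_55_mid 0.77 [367. 317.] [0.4551 0.0905]
scene post_85_mid 0.89 [391. 194.] [0.3926 0.2567]
scene post_40_mid 0.53 [270. 246.] [ 0.4309 -0.0857]
scene post_70_mid 0.92 [204. 261.] [ 0.4354 -0.2428]
scene post_70_mid 0.84 [216. 238.] [ 0.3708 -0.1953]
scene post_70_mid 0.76 [167. 295.] [ 0.5059 -0.3392]
scene post_70_mid 0.58 [216. 284.] [ 0.5159 -0.2384]
scene post_55_mid 0.61 [344. 230.] [0.4548 0.0899]
wrist post_40_mid 0.94 [296. 224.] [ 0.4306 -0.0882]
wrist post_70_mid 0.89 [366. 370.] [ 0.5072 -0.2084]
wrist post_70_mid 0.64 [282. 369.] [ 0.4326 -0.2166]
wrist post_70_mid 0.55 [390. 281.] [ 0.5133 -0.1228]
wrist post_55_mid 0.77 [351.  10.] [0.4538 0.072 ]
```

apply_moves(moves=[[0.01,-0.1,0.1,0,0,0,0.65],[0.01,-0.1,0.3,0,0,0,0.65],[0.01,-0.1,0.5,0,0,0,0.65],[0.01,-0.1,0.65,0,0,0,0.65],[0.01,-0.1,0.76,0,0,0,0.65],[0.01,-0.1,0.76,0,0,0,0.65],[0.01,-0.1,0.76,0,0,0,0.65],[0.01,-0.1,0.76,0,0,0,0.4],[0.01,-0.1,0.76,0,0,0,0.2],[0.01,-0.1,0.76,0,0,0,0.2],[0.01,-0.1,0.76,0,0,0,0.2],[0.01,-0.1,0.76,0,0,0,0.2],[0.01,-0.1,0.76,0,0,0,0.2]], grip_force=30)

```text
time_s: 4.95
tool_pos: [0.43, -0.0865, 0.0109]
tool_rot: [180.0, 0.0, 97.0]
force: [-0.1, 0.9, 3.6]
grip_width: 0.0242
grasp_force: 30.0
```

```bash
python3 go.py .461,-.110,.13 .561,-.110,.13
```

```text
4.95 [ 0.43   -0.0865  0.0109] [179.9904   0.0071  97.0084] 0.024241339356471343
.461,-.110,.13 [-0.1355  0.1396 -0.5955]
.561,-.110,.13 [-0.1965  0.6358 -0.5954]
```

apply_moves(moves=[[0,0,-0.1,0,0,0,0.2],[0,0,-0.25,0,0,0,0.2],[0,0,-0.4,0,0,0,0.2],[0,0,-0.55,0,0,0,0.2],[-0.05,0.1,-0.6,0,0,0,0.2],[-0.1,0.25,-0.6,0,0,0,0.2],[-0.16,0.4,-0.6,0,0,0,0.2],[-0.22,0.55,-0.6,0,0,0,0.2],[-0.257,0.7,-0.6,0,0,0,0.2],[-0.257,0.85,-0.6,0,0,0,0.2],[-0.257,0.95,-0.6,0,0,0,0.2],[-0.257,1,-0.6,0,0,0,0.2],[-0.257,1,-0.6,0,0,0,0.2],[-0.257,1,-0.6,0,0,0,0.2]])

```text
time_s: 6.35
tool_pos: [0.6335, -0.1134, 0.1299]
tool_rot: [-179.9, -0.0, 97.0]
force: [-0.3, -0.4, -2.5]
grip_width: 0.024
grasp_force: 30.0
```

```bash
python3 go.py .661,-.110,.13 .661,-.110,.062 .661,-.110,.059
```

```text
6.35 [ 0.6335 -0.1134  0.1299] [-179.8845   -0.0061   96.9939] 0.02395569735488088
.661,-.110,.13 [-0.0001  0.1387 -0.0006]
.661,-.110,.062 [-0.0001  0.1394  0.3394]
.661,-.110,.059 [-0.0001  0.1394  0.3544]
```

apply_moves(moves=[[0,0.07,0,0,0,0,0.2],[0,0.139,0,0,0,0,0.2],[0,0.139,0.1,0,0,0,0.2],[0,0.139,0.2,0,0,0,0.2],[0,0.139,0.28,0,0,0,0.2],[0,0.139,0.32,0,0,0,0.2],[0,0.139,0.34,0,0,0,0.2],[0,0.139,0.352,0,0,0,0.2],[0,0.139,0.352,0,0,0,0.2],[0,0.139,0.352,0,0,0,0.2]])

```text
time_s: 7.35
tool_pos: [0.6629, -0.1098, 0.0611]
tool_rot: [179.9, 0.0, 97.0]
force: [-0.3, 1.4, -2.8]
grip_width: 0.0242
grasp_force: 30.0
```

```bash
python3 go.py .661,-.110,.059; python3 - <<'E'
from h import *
s=viewer.read_camera("scene");d=viewer.read_camera("side")
a=cv2.resize(s[230:370,220:420],(572,400),interpolation=cv2.INTER_CUBIC);b=cv2.resize(d[150:290,210:300],(228,355),interpolation=cv2.INTER_CUBIC)
o=np.zeros((400,800,3),np.uint8);o[:,:572]=a;o[:355,572:]=b;cv2.imwrite("pics/place40.png",o[...,::-1])
E
```

```text
7.35 [ 0.6629 -0.1098  0.0611] [179.919    0.0228  97.006 ] 0.024173267609325963
.661,-.110,.059 [ 0.0002 -0.0094  0.0103]
```

View pics/place40.png

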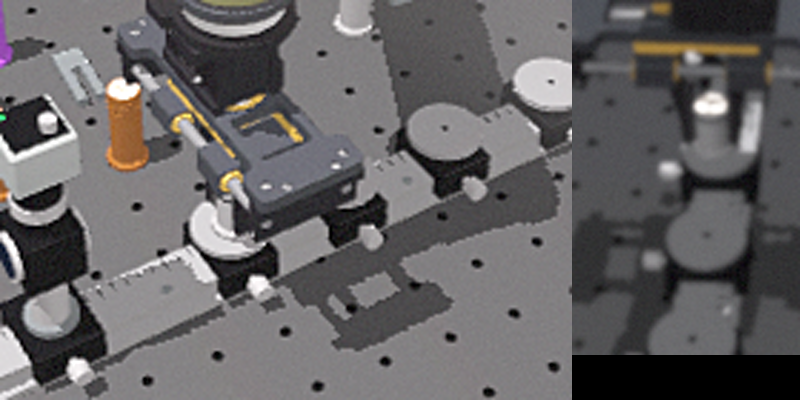

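The 40 mm post is centred over the rightmost platform (crop 225,225), still about 2 mm in the air. I'll lower it until it touches, release and rise.

apply_moves(moves=[[0,-0.008,0.006,0,0,0,0.2],[0,-0.008,0.012,0,0,0,0.2],[0,-0.008,0.015,0,0,0,0.2],[0,-0.008,0.015,0,0,0,0.2]])

```text
time_s: 7.85
tool_pos: [0.6609, -0.11, 0.059]
tool_rot: [180.0, 0.0, 97.0]
force: [-3.4, 0.8, 5.5]
grip_width: 0.024
grasp_force: 30.0
```

apply_moves(moves=[[0,0,0,0,0,0,0.4],[0,0,0,0,0,0,0.6],[0,0,0,0,0,0,0.65],[0,0,0,0,0,0,0.65],[0,0,-0.1,0,0,0,0.65],[0,0,-0.25,0,0,0,0.65],[0,0,-0.4,0,0,0,0.65],[0,0,-0.55,0,0,0,0.65],[0.3,-0.2,-0.55,0,0,0,0.65],[0.6,-0.4,-0.55,0,0,0,0.65],[0.9,-0.6,-0.55,0,0,0,0.65],[1,-0.8,-0.55,0,0,0,0.65],[1,-0.9,-0.55,0,0,0,0.65],[1,-0.9,-0.55,0,0,0,0.65],[1,-0.9,-0.55,0,0,0,0.65]])

```text
time_s: 9.35
tool_pos: [0.4551, 0.0687, 0.1674]
tool_rot: [-180.0, 0.0, 97.3]
force: [0.2, 0.3, -0.7]
grip_width: 0.0566
grasp_force: 0.0
```

```bash
python3 go.py .454,.090,.17 .454,.090,.014;  python3 - <<'E'
from h import *
for c,z in [("scene",.068),("side",.068),("wrist",.068)]:
    im=viewer.read_camera(c);cal=viewer.get_calibration(c)
    for m in masks_of(c,"post_40_mid"):
        v,u=np.nonzero(m['pixels']); loc=cv2.minAreaRect(np.c_[u,v].astype(np.float32))[0]
        print(c,round(m['conf'],2),np.round(loc),len(u),np.round(onz(cal,loc,z)[:2],4))
E
```

```text
9.35 [0.4551 0.0687 0.1674] [-179.9905    0.0016   97.2533] 0.05663609355126565
.454,.090,.17 [ 0.1063  0.0081 -0.0132]
.454,.090,.014 [0.1063 0.0082 0.7668]
scene 0.86 [300. 302.] 346 [ 0.6626 -0.1116]
side 0.9 [266. 200.] 358 [ 0.6618 -0.11  ]
```

apply_moves(moves=[[0.05,0.008,0,0,0,0,0.65],[0.106,0.008,0.05,0,0,0,0.65],[0.106,0.008,0.2,0,0,0,0.65],[0.106,0.008,0.4,0,0,0,0.65],[0.106,0.008,0.55,0,0,0,0.65],[0.106,0.008,0.68,0,0,0,0.65],[0.106,0.008,0.76,0,0,0,0.65],[0.106,0.008,0.76,0,0,0,0.65],[0.106,0.008,0.76,0,0,0,0.65],[0.106,0.008,0.76,0,0,0,0.4],[0.106,0.008,0.76,0,0,0,0.2],[0.106,0.008,0.76,0,0,0,0.2],[0.106,0.008,0.76,0,0,0,0.2],[0.106,0.008,0.76,0,0,0,0.2],[0.106,0.008,0.76,0,0,0,0.2]])

```text
time_s: 11.15
tool_pos: [0.4563, 0.0878, 0.0153]
tool_rot: [-180.0, 0.0, 97.0]
force: [-3.3, 0.5, 4.4]
grip_width: 0.0242
grasp_force: 30.0
```

```bash
python3 go.py .649,-.0215,.155
```

```text
11.15 [0.4563 0.0878 0.0153] [-179.9625    0.0084   96.9992] 0.02419281313055972
.649,-.0215,.155 [-0.6599  0.8893 -0.6987]
```

apply_moves(moves=[[0,0,-0.1,0,0,0,0.2],[0,0,-0.25,0,0,0,0.2],[0,0,-0.4,0,0,0,0.2],[0,0,-0.55,0,0,0,0.2],[-0.1,0.1,-0.7,0,0,0,0.2],[-0.2,0.25,-0.7,0,0,0,0.2],[-0.3,0.4,-0.7,0,0,0,0.2],[-0.42,0.55,-0.7,0,0,0,0.2],[-0.54,0.7,-0.7,0,0,0,0.2],[-0.62,0.8,-0.7,0,0,0,0.2],[-0.67,0.87,-0.7,0,0,0,0.2],[-0.67,0.889,-0.65,0,0,0,0.2],[-0.67,0.889,-0.5,0,0,0,0.2],[-0.67,0.889,-0.4,0,0,0,0.2],[-0.67,0.889,-0.32,0,0,0,0.2],[-0.67,0.889,-0.28,0,0,0,0.2],[-0.67,0.889,-0.26,0,0,0,0.2],[-0.67,0.889,-0.26,0,0,0,0.2],[-0.67,0.889,-0.26,0,0,0,0.2]])

```text
time_s: 13.05
tool_pos: [0.6502, -0.0234, 0.0683]
tool_rot: [179.9, 0.0, 97.0]
force: [-0.1, 0.5, -1.4]
grip_width: 0.0243
grasp_force: 30.0
```

```bash
python3 go.py .649,-.0235,.063
```

```text
13.05 [ 0.6502 -0.0234  0.0683] [179.8915   0.0153  97.0107] 0.02431245410744016
.649,-.0235,.063 [ 0.0001 -0.0062  0.0263]
```

apply_moves(moves=[[0,-0.006,0.012,0,0,0,0.2],[0,-0.006,0.022,0,0,0,0.2],[0,-0.006,0.03,0,0,0,0.2],[0,-0.006,0.03,0,0,0,0.2]])

```text
time_s: 13.45
tool_pos: [0.6487, -0.0237, 0.0634]
tool_rot: [179.9, 0.0, 97.0]
force: [-4.6, 0.2, 7.7]
grip_width: 0.0243
grasp_force: 30.0
```

apply_moves(moves=[[0,0,0,0,0,0,0.4],[0,0,0,0,0,0,0.6],[0,0,0,0,0,0,0.65],[0,0,0,0,0,0,0.65],[0,0,-0.1,0,0,0,0.65],[0,0,-0.25,0,0,0,0.65],[0,0,-0.4,0,0,0,0.65],[0,0,-0.55,0,0,0,0.65],[0,-0.2,-0.55,0,0,0,0.65],[0,-0.4,-0.55,0,0,0,0.65],[0,-0.6,-0.55,0,0,0,0.65],[-0.2,-0.8,-0.55,0,0,0,0.65],[-0.4,-1,-0.55,0,0,0,0.65],[-0.6,-1,-0.55,0,0,0,0.65],[-0.8,-1,-0.55,0,0,0,0.65],[-0.957,-1,-0.55,0,0,0,0.65],[-0.957,-1,-0.55,0,0,0,0.65],[-0.957,-1,-0.55,0,0,0,0.65]])

```text
time_s: 15.25
tool_pos: [0.4729, -0.2383, 0.1709]
tool_rot: [-180.0, -0.0, 96.9]
force: [-0.6, 1.6, -0.7]
grip_width: 0.0568
grasp_force: 0.0
```

```bash
python3 go.py .4347,-.2428,.17 .4347,-.2428,.021;  python3 - <<'E'
from h import *
for n,z in [("post_55_mid",.0755),("post_40_mid",.068),("post_70_mid",.035)]:
  for c in ["scene","side"]:
    im=viewer.read_camera(c);cal=viewer.get_calibration(c)
    for m in masks_of(c,n):
        v,u=np.nonzero(m['pixels']); loc=cv2.minAreaRect(np.c_[u,v].astype(np.float32))[0]
        print(n,c,round(m['conf'],2),np.round(loc),len(u),np.round(onz(cal,loc,z)[:2],4))
E
```

```text
15.25 [ 0.4729 -0.2383  0.1709] [-179.9851   -0.0294   96.9146] 0.05682660735949049
.4347,-.2428,.17 [ 0.0005 -0.1925  0.0046]
.4347,-.2428,.021 [ 0.0001 -0.1923  0.7496]
post_55_mid scene 0.57 [339. 282.] 399 [ 0.6498 -0.0221]
post_55_mid side 0.66 [262. 232.] 468 [ 0.6481 -0.0202]
post_40_mid scene 0.61 [302. 302.] 314 [ 0.6629 -0.1095]
post_40_mid side 0.87 [266. 200.] 319 [ 0.6612 -0.1115]
post_40_mid side 0.33 [261. 232.] 431 [ 0.6524 -0.0272]
post_70_mid scene 0.94 [204. 261.] 348 [ 0.4356 -0.2422]
post_70_mid scene 0.88 [167. 295.] 427 [ 0.507  -0.3388]
post_70_mid scene 0.84 [264. 274.] 373 [ 0.5262 -0.1367]
post_70_mid scene 0.83 [216. 239.] 296 [ 0.3751 -0.1957]
post_70_mid scene 0.7 [216. 284.] 155 [ 0.5161 -0.2382]
post_70_mid side 0.91 [419. 201.] 478 [ 0.3725 -0.1971]
post_70_mid side 0.64 [349. 181.] 427 [ 0.5177 -0.2343]
post_70_mid side 0.64 [339. 212.] 421 [ 0.5263 -0.1375]
post_70_mid side 0.62 [390. 183.] 392 [ 0.4338 -0.2438]
post_70_mid side 0.55 [358. 151.] 405 [ 0.5066 -0.3402]
```

apply_moves(moves=[[0.004,-0.1,0,0,0,0,0.65],[0.004,-0.191,0,0,0,0,0.65],[0.004,-0.191,0.05,0,0,0,0.65],[0.004,-0.191,0.2,0,0,0,0.65],[0.004,-0.191,0.4,0,0,0,0.65],[0.004,-0.191,0.55,0,0,0,0.65],[0.004,-0.191,0.68,0,0,0,0.65],[0.004,-0.191,0.745,0,0,0,0.65],[0.004,-0.191,0.745,0,0,0,0.65],[0.004,-0.191,0.745,0,0,0,0.65],[0.004,-0.191,0.745,0,0,0,0.4],[0.004,-0.191,0.745,0,0,0,0.2],[0.004,-0.191,0.745,0,0,0,0.2],[0.004,-0.191,0.745,0,0,0,0.2],[0.004,-0.191,0.745,0,0,0,0.2],[0.004,-0.191,0.745,0,0,0,0.2]])

```text
time_s: 17.45
tool_pos: [0.4345, -0.242, 0.0223]
tool_rot: [-179.9, -0.0, 97.0]
force: [-3.6, -0.2, 3.2]
grip_width: 0.0247
grasp_force: 30.0
```

```bash
python3 go.py .4347,-.2428,.16 .485,-.06,.16 .638,.069,.16
```

```text
17.45 [ 0.4345 -0.242   0.0223] [-179.944    -0.0092   96.9916] 0.024688184166125053
.4347,-.2428,.16 [-0.0041 -0.0001 -0.6883]
.485,-.06,.16 [ 0.8725  0.3608 -0.6885]
.638,.069,.16 [ 1.4196  1.1986 -0.6893]
```

Lift, then travel along +y at small x (clear of the camera head).

apply_moves(moves=[[0,0,-0.1,0,0,0,0.2],[0,0,-0.25,0,0,0,0.2],[0,0,-0.4,0,0,0,0.2],[0,0,-0.55,0,0,0,0.2],[0,0,-0.69,0,0,0,0.2],[0.12,0.04,-0.7,0,0,0,0.2],[0.27,0.1,-0.7,0,0,0,0.2],[0.42,0.16,-0.7,0,0,0,0.2],[0.57,0.22,-0.7,0,0,0,0.2],[0.72,0.28,-0.7,0,0,0,0.2],[0.87,0.36,-0.7,0,0,0,0.2],[0.95,0.42,-0.7,0,0,0,0.2],[1,0.46,-0.7,0,0,0,0.2],[1,0.48,-0.7,0,0,0,0.2],[1,0.48,-0.7,0,0,0,0.2]])

```text
time_s: 18.95
tool_pos: [0.5061, -0.0326, 0.1618]
tool_rot: [-180.0, 0.0, 97.0]
force: [-0.7, -0.1, -2.8]
grip_width: 0.0247
grasp_force: 30.0
```

```bash
python3 go.py .638,.069,.16 .638,.069,.072
```

```text
18.95 [ 0.5061 -0.0326  0.1618] [-179.9651    0.0356   96.9651] 0.024732962769389532
.638,.069,.16 [0.4244 0.7163 0.0081]
.638,.069,.072 [0.4246 0.7166 0.4481]
```

apply_moves(moves=[[0.08,0.13,0,0,0,0,0.2],[0.17,0.28,0,0,0,0,0.2],[0.26,0.43,0,0,0,0,0.2],[0.34,0.58,0,0,0,0,0.2],[0.4,0.68,0,0,0,0,0.2],[0.424,0.716,0,0,0,0,0.2],[0.424,0.716,0.1,0,0,0,0.2],[0.424,0.716,0.2,0,0,0,0.2],[0.424,0.716,0.3,0,0,0,0.2],[0.424,0.716,0.37,0,0,0,0.2],[0.424,0.716,0.41,0,0,0,0.2],[0.424,0.716,0.43,0,0,0,0.2],[0.424,0.716,0.43,0,0,0,0.2],[0.424,0.716,0.43,0,0,0,0.2]])

```text
time_s: 20.35
tool_pos: [0.6385, 0.07, 0.0772]
tool_rot: [179.9, 0.0, 97.0]
force: [0.0, -0.5, -2.6]
grip_width: 0.0246
grasp_force: 30.0
```

```bash
python3 go.py .638,.069,.070
```

```text
20.35 [0.6385 0.07   0.0772] [179.906    0.0043  96.9989] 0.02461085658908546
.638,.069,.070 [-0.0047 -0.003   0.0358]
```

apply_moves(moves=[[-0.004,-0.003,0.015,0,0,0,0.2],[-0.004,-0.003,0.027,0,0,0,0.2],[-0.004,-0.003,0.035,0,0,0,0.2],[-0.004,-0.003,0.038,0,0,0,0.2],[-0.004,-0.003,0.038,0,0,0,0.2]])

```text
time_s: 20.85
tool_pos: [0.6375, 0.069, 0.0703]
tool_rot: [180.0, 0.0, 97.0]
force: [-3.0, -1.3, 5.9]
grip_width: 0.0245
grasp_force: 30.0
```

apply_moves(moves=[[0,0,0,0,0,0,0.4],[0,0,0,0,0,0,0.6],[0,0,0,0,0,0,0.65],[0,0,0,0,0,0,0.65],[0,0,-0.1,0,0,0,0.65],[0,0,-0.25,0,0,0,0.65],[0,0,-0.4,0,0,0,0.65],[0,0,-0.55,0,0,0,0.65],[0.1,-0.2,-0.55,0,0,0,0.65],[0.2,-0.4,-0.55,0,0,0,0.65],[0.3,-0.6,-0.55,0,0,0,0.65],[0.5,-0.8,-0.55,0,0,0,0.65],[0.7,-1,-0.55,0,0,0,0.65],[0.8,-1,-0.55,0,0,0,0.65],[0.8,-1,-0.55,0,0,0,0.65]])

```text
time_s: 22.35
tool_pos: [0.4167, 0.2081, 0.1791]
tool_rot: [179.9, -0.1, 97.5]
force: [0.5, -0.6, 0.2]
grip_width: 0.0565
grasp_force: 0.0
```

```bash
python3 go.py .393,.2555,.17 .393,.2555,.035;  python3 - <<'E'
from h import *
for n,z in [("post_70_mid",.083),("post_85_mid",.0425)]:
  for c in ["scene","side","wrist"]:
    im=viewer.read_camera(c);cal=viewer.get_calibration(c);
    if c=="wrist": cv2.imwrite("pics/wrist85.png",im[...,::-1])
    for m in masks_of(c,n):
        v,u=np.nonzero(m['pixels']); loc=cv2.minAreaRect(np.c_[u,v].astype(np.float32))[0]
        print(n,c,round(m['conf'],2),np.round(loc),len(u),np.round(onz(cal,loc,z)[:2],4))
E
```

```text
22.35 [0.4167 0.2081 0.1791] [179.9313  -0.0852  97.4628] 0.05652373653283319
.393,.2555,.17 [ 0.2505 -0.0866  0.046 ]
.393,.2555,.035 [ 0.2495 -0.0874  0.721 ]
post_70_mid scene 0.96 [166. 296.] 402 [ 0.5569 -0.3455]
post_70_mid scene 0.75 [216. 285.] 183 [ 0.5664 -0.2485]
post_70_mid scene 0.66 [375. 263.] 434 [0.6369 0.067 ]
post_70_mid scene 0.64 [264. 274.] 365 [ 0.5752 -0.1518]
post_70_mid scene 0.6 [217. 238.] 301 [ 0.4306 -0.2072]
post_70_mid side 0.97 [339. 212.] 394 [ 0.523  -0.0861]
post_70_mid side 0.96 [256. 269.] 687 [0.6371 0.0683]
post_70_mid side 0.83 [349. 181.] 407 [ 0.5151 -0.1752]
post_70_mid side 0.68 [359. 151.] 322 [ 0.5041 -0.2748]
post_70_mid side 0.51 [266. 200.] 312 [ 0.6573 -0.0937]
post_70_mid side 0.45 [262. 233.] 471 [ 0.6467 -0.0129]
post_85_mid scene 0.78 [391. 195.] 374 [0.3953 0.2528]
post_85_mid side 0.69 [246. 342.] 1420 [0.63   0.1748]
post_85_mid side 0.65 [405. 420.] 972 [0.393  0.2555]
post_85_mid side 0.27 [253. 290.] 940 [0.6421 0.0787]
post_85_mid wrist 0.67 [292. 160.] 1399 [0.3925 0.253 ]
```

apply_moves(moves=[[0.13,-0.05,0,0,0,0,0.65],[0.246,-0.085,0,0,0,0,0.65],[0.246,-0.085,0,0,0,0,0.65],[0.246,-0.085,0.1,0,0,0,0.65],[0.246,-0.085,0.1,0,0,0,0.65],[0.246,-0.085,0.1,0,0,0,0.65]])

```text
time_s: 23.55
tool_pos: [0.3965, 0.2496, 0.1584]
tool_rot: [-179.9, 0.0, 97.0]
force: [-0.5, -0.3, 0.7]
grip_width: 0.0565
grasp_force: 0.0
```

```bash
python3 go.py .3935,.2545,.16 .3935,.2545,.03
```

```text
23.55 [0.3965 0.2496 0.1584] [-179.9477    0.0341   96.955 ] 0.05645013541437683
.3935,.2545,.16 [ 0.0262 -0.0117 -0.0078]
.3935,.2545,.03 [ 0.0266 -0.0111  0.6422]
```

apply_moves(moves=[[0.026,-0.011,0,0,0,0,0.65],[0.026,-0.011,0.1,0,0,0,0.65],[0.026,-0.011,0.25,0,0,0,0.65],[0.026,-0.011,0.4,0,0,0,0.65],[0.026,-0.011,0.54,0,0,0,0.65],[0.026,-0.011,0.62,0,0,0,0.65],[0.026,-0.011,0.64,0,0,0,0.65],[0.026,-0.011,0.64,0,0,0,0.65],[0.026,-0.011,0.64,0,0,0,0.65],[0.026,-0.011,0.64,0,0,0,0.4],[0.026,-0.011,0.64,0,0,0,0.2],[0.026,-0.011,0.64,0,0,0,0.2],[0.026,-0.011,0.64,0,0,0,0.2],[0.026,-0.011,0.64,0,0,0,0.2],[0.026,-0.011,0.64,0,0,0,0.2]])

```text
time_s: 25.05
tool_pos: [0.3935, 0.2552, 0.0306]
tool_rot: [-180.0, 0.0, 97.0]
force: [-1.4, 0.2, 2.0]
grip_width: 0.0244
grasp_force: 30.0
```

```bash
python3 go.py .6255,.168,.17
```

```text
25.05 [0.3935 0.2552 0.0306] [-179.9874    0.0112   97.0061] 0.02440905309163815
.6255,.168,.17 [-0.5743  1.0982 -0.6969]
```

apply_moves(moves=[[0,0,-0.1,0,0,0,0.2],[0,0,-0.25,0,0,0,0.2],[0,0,-0.4,0,0,0,0.2],[0,0,-0.55,0,0,0,0.2],[0,0,-0.69,0,0,0,0.2],[-0.08,0.12,-0.7,0,0,0,0.2],[-0.16,0.27,-0.7,0,0,0,0.2],[-0.24,0.42,-0.7,0,0,0,0.2],[-0.32,0.57,-0.7,0,0,0,0.2],[-0.4,0.72,-0.7,0,0,0,0.2],[-0.48,0.86,-0.7,0,0,0,0.2],[-0.55,0.96,-0.7,0,0,0,0.2],[-0.575,1,-0.7,0,0,0,0.2],[-0.575,1,-0.7,0,0,0,0.2],[-0.575,1,-0.7,0,0,0,0.2]])

```text
time_s: 26.55
tool_pos: [0.6046, 0.1666, 0.1699]
tool_rot: [-179.9, -0.0, 97.1]
force: [-0.9, -0.5, -3.3]
grip_width: 0.0246
grasp_force: 30.0
```

```bash
python3 go.py .6255,.1675,.085;python3 - <<'E'
from h import *
s=viewer.read_camera("scene");d=viewer.read_camera("side")
a=cv2.resize(s[200:340,280:480],(572,400),interpolation=cv2.INTER_CUBIC);b=cv2.resize(d[190:390,200:300],(228,456),interpolation=cv2.INTER_CUBIC)
o=np.zeros((456,800,3),np.uint8);o[:400,:572]=a;o[:,572:]=b;cv2.imwrite("pics/place85.png",o[...,::-1])
E
```

```text
26.55 [0.6046 0.1666 0.1699] [-179.8779   -0.0431   97.0797] 0.024559585779519933
.6255,.1675,.085 [-0.0088  0.1051  0.4241]
```

View pics/place85.png

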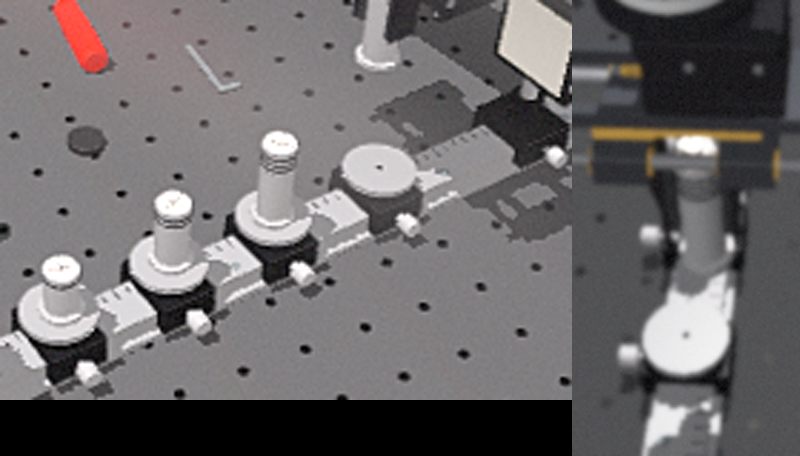

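The crop shows the 40, 55 and 70 mm posts standing centred (60,300; 172,245; 278,200), and P1's dot at (379,167) agrees with the aim point.

apply_moves(moves=[[-0.006,0.06,0,0,0,0,0.2],[-0.006,0.105,0,0,0,0,0.2],[-0.006,0.105,0.1,0,0,0,0.2],[-0.006,0.105,0.2,0,0,0,0.2],[-0.006,0.105,0.3,0,0,0,0.2],[-0.006,0.105,0.37,0,0,0,0.2],[-0.006,0.105,0.41,0,0,0,0.2],[-0.006,0.105,0.43,0,0,0,0.2],[-0.006,0.105,0.43,0,0,0,0.2],[-0.006,0.105,0.43,0,0,0,0.2]])

```text
time_s: 27.65
tool_pos: [0.6278, 0.1671, 0.0856]
tool_rot: [179.9, -0.0, 97.0]
force: [0.0, -0.2, -2.1]
grip_width: 0.0242
grasp_force: 30.0
```

```bash
python3 go.py .6255,.168,.0785
```

```text
27.65 [0.6278 0.1671 0.0856] [179.9052  -0.0112  97.005 ] 0.024170004921166964
.6255,.168,.0785 [ 0.006  -0.0108  0.0353]
```

apply_moves(moves=[[0.006,-0.01,0.015,0,0,0,0.2],[0.006,-0.01,0.027,0,0,0,0.2],[0.006,-0.01,0.035,0,0,0,0.2],[0.006,-0.01,0.038,0,0,0,0.2],[0.006,-0.01,0.038,0,0,0,0.2]])

```text
time_s: 28.15
tool_pos: [0.625, 0.1681, 0.0787]
tool_rot: [180.0, -0.0, 97.0]
force: [-3.4, -0.3, 4.2]
grip_width: 0.0241
grasp_force: 30.0
```

apply_moves(moves=[[0,0,0,0,0,0,0.4],[0,0,0,0,0,0,0.6],[0,0,0,0,0,0,0.65],[0,0,0,0,0,0,0.65],[0,0,-0.1,0,0,0,0.65],[0,0,-0.25,0,0,0,0.65],[0,0,-0.4,0,0,0,0.65],[0,0,-0.55,0,0,0,0.65],[0,-0.2,-0.6,0,0,0,0.65],[0,-0.4,-0.6,0,0,0,0.65],[0,-0.6,-0.6,0,0,0,0.65],[0,-0.75,-0.6,0,0,0,0.65],[0,-0.75,-0.6,0,0,0,0.65],[0,-0.75,-0.6,0,0,0,0.65]])

```text
time_s: 29.55
tool_pos: [0.4765, 0.1495, 0.1976]
tool_rot: [179.9, 0.0, 97.0]
force: [0.1, -0.2, 1.2]
grip_width: 0.0564
grasp_force: 0.0
```

```bash
python3 - <<'E'
from h import *
s=viewer.read_camera("scene");d=viewer.read_camera("side")
a=cv2.resize(s[200:340,280:480],(572,400),interpolation=cv2.INTER_CUBIC);b=cv2.resize(d[170:370,200:300],(228,456),interpolation=cv2.INTER_CUBIC)
o=np.zeros((456,800,3),np.uint8);o[:400,:572]=a;o[:,572:]=b;cv2.imwrite("pics/final.png",o[...,::-1])
E
```

```text
(no output)
```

View pics/final.png

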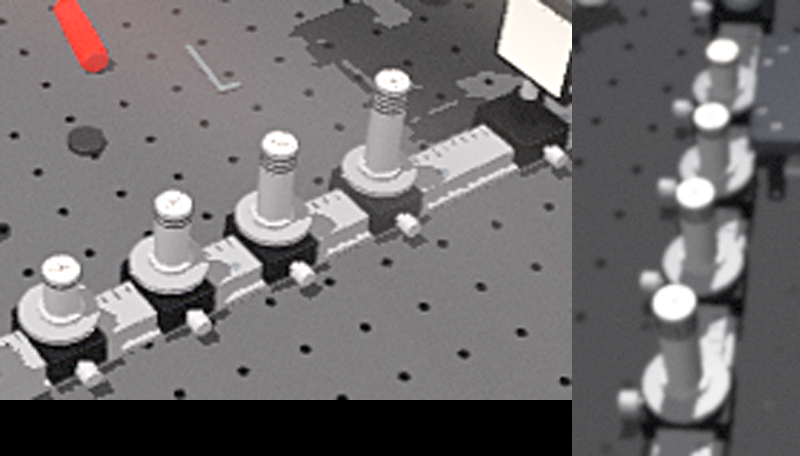

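All four posts stand upright and centred, with one, two, three and four rings rising toward the backlight (scene crop 60,300 up to 380,160). The robot is clear of everything, so I'm handing in.

```bash
python3 -c "
from cell import env
print(env.sign_off())"
```

```text
the job is handed in; nothing more can be done
None
```

The job is handed in: the 40, 55, 70 and 85 mm posts stand upright and centred on platforms 4, 3, 2 and 1, rising away from the camera head; sign-off returned no verdict.

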